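Wind the carriage to its stop, free the sagging bolt and hold the gate ajar

TASK

On the small guarded creasing press, turn the handwheel clockwise (seen from above) until the carriage behind the gate touches its stop. Then free the sagging gate bolt: lift it by its upright knob so its toe clears the bent lip of the keeper while pulling it back, clear of the keeper, and with the bolt pulled back swing the self-closing gate ajar towards you, about 20 degrees. Finish still gripping the bolt knob, holding the gate ajar and steady; leave the stapler, the hand scanner and the label roll alone.

Things in the scene. Friction and masses are not known exactly. Their poses are not given: they have to be found in the camera images.
- press: the fixed press: dark steel bed 160 x 380 x 12 mm with grey guard panels and a barred aluminium gate at the front. Origin on the table top; x points from the gate to the back of the press, y to the left along the gate, z up. Bed spans x -90..+70, y -250..+130 mm. Highest fixed part 158 mm
- wheel_axis (a point): point on the vertical axis of the handwheel, 140 mm above the table, at x -45, y -195 mm of the press. The dark wheel is 116 mm across, its rim's top at 138 mm, on a grey gearbox at the press's right end
- handwheel (a joint): angle of the handwheel, rad, growing clockwise seen from above (crank knob 45 mm from the axis; at 0 it lies on the +x side of the axis in the press frame). 24 mm of carriage travel per turn, towards the stop as it grows. Light friction (about 0.07 N m), stays where it is left; cannot turn on once the carriage meets the stop
- crank_grip (a point): where to grip the crank knob from above: an upright, freely spinning black plastic knob 20 mm across, 41 mm tall, standing on the wheel rim 45 mm from the axis; the point is 168 mm above the table, 15 mm below the knob's top; wheel hub and rim are 25 mm and more below it
- carriage: aluminium block 72 x 45 x 34 mm with a creasing roller on it, sliding along +y of the press on two rods behind the gate; origin at the block's centre, 50 mm above the table. It moves only by the handwheel
- carriage_face (a point): centre of the carriage's left (+y) face, which meets the stop
- stop: steel stop block 72 x 20 x 34 mm clamped across the rods to the left of the carriage, black thumbscrew on top; fixed, but set at a different place each time; origin at its centre
- stop_face (a point): centre of the stop's right (-y) face; the carriage touches when carriage_face meets it (distance along the press's y is 0)
- gate (a joint): opening angle of the gate, rad: 0 closed, growing as its free right end swings towards -x of the press (towards the robot), 1.2 at most. A spring shuts it (about 0.2 N m closed, 0.3 N m at 0.4 rad)
- gate_hinge (a point): point on the gate's vertical hinge axis at the gate's left end (x -60, y +115 mm of the press), 140 mm above the table. The gate is 184 mm wide, its top 149 mm above the table
- bolt: dark steel barrel bolt, 12 mm thick and 150 mm long, in slotted guides along the front of the gate's top rail (guide tops 161 mm high); origin on its axis under the knob. Its right end has a toe turned down 16 mm below the axis, which sags behind the keeper's lip. Moves with the gate
- bolt_grip (a point): where to grip the bolt's knob from above: upright black plastic knob 20 mm across, from 163 to 206 mm above the table; the point is at 187 mm, 22 mm in front of the gate's hinge plane (-x of the gate) and 145 mm from the hinge along the gate while the bolt is home
- bolt_draw (a joint): how far the bolt is pulled back along the gate towards the hinge (+y of the press when shut), m: 0 home in the keeper, 0.04 fully back. About 1.2 N of friction. The toe is past the lip from 0.021 and the bolt clear of the keeper from 0.025
- bolt_lift (a joint): how far the bolt is lifted in its slotted guides, m: 0 sagging, 0.016 at most. It falls back by its weight (about 0.15 kg). While bolt_draw is below 0.021 it must be lifted more than 0.008 to pass the lip; past that it may drop
- keeper_lip_top (a point): top of the keeper's bent-up lip, 127 mm above the table, on the post to the right of the gate; the keeper is open on top and its front wall stops the gate from opening while the bolt is in it
- stapler: bystander: blue desk stapler 34 x 138 x 48 mm, right of the press
- the_hand_scanner: bystander: grey hand scanner 66 x 172 x 46 mm, left of the press
- label_roll: bystander: white paper label roll 63 mm across, 40 mm tall, left of the press

How it is judged:
On the way, in this order (a step that is already met when the one before it is completed fails the run):
1. the carriage is wound up against its stop (touching, or within 1 mm) while the gate is still shut ((contact force between carriage and stop above 1 N or y of carriage_face in the frame of stop_face above -0.001 m) and value of joint gate below 0.06 rad), for 0.1 s.
2. the bolt is lifted over the lip and pulled back clear of the keeper (value of joint bolt_draw above 0.026 m), for 0.1 s.
At the end, for the whole second after the job is handed in: The gate stands still between 0.2 and 0.6 rad open, the bolt is at least 25 mm back, the fingers still bear on the bolt or its knob (over 2 N), and the carriage is still within 2 mm of its stop (value of joint gate between 0.2 and 0.6 rad and velocity of joint gate between -0.05 and 0.05 rad/s and value of joint bolt_draw above 0.025 m and contact force between the fingers and bolt above 2 N and y of carriage_face in the frame of stop_face above -0.002 m); the arm keeps its last pose, push and grip.
It fails at once if a bystander is pushed more than 3 cm (distance of any of stapler, the_hand_scanner, label_roll from where it was at the start of the episode above 0.03 m).
It also fails if it takes over 61 s, if anything falls off the work surface, if the arm or the gripper's body presses on something with over 40 N, if the wrist force passes 120 N, or if a joint passes its speed limit or range.

ROBOT

A 7-joint arm with a two-finger parallel gripper is mounted at the origin on a cart in front of the work surface, level with it; the furniture and walls round the work are solid. World frame = base frame: x ahead of the robot, y to its left, z up, the work surface at z = 0. Lengths are in m, angles in rad, forces in N, time in s.
With the tool pointing down it reaches from about 0.4 to 0.875 m from the base axis. Payload 19.3 kg.
Tool frame: the origin (TCP) lies at the very end of the fingers, on their centre line; the grasp point (between the pads) lies 19 mm behind it; z points along the fingers, y is the line along which they close (so a half turn about z gives the same grasp; the last joint's range is limited). The gripper opens to 85 mm and grips with 20 to 120 N. Pads are 22 mm wide; open, the fingers measure 114 mm over their backs; the gripper's body (76 mm by 85 mm) begins 54 mm behind the grasp point. The pads swing forward as they close: fully open they stand 13 mm farther back than shut.
Start: joints at [-1.351, 0.521, -0.036, 1.599, 0.021, 1.021, -0.113], TCP at [0.179, 0.599, 0.231] pointing down, gripper open.
Joint ranges: [-2.91, 2.91], [-0.3, 2.13], [-1.5, 1.42], [0.17, 2.43], [-1.26, 4.41], [0.16, 1.93], [-2.52, 2.52]. Speed limits (rad/s): [1.89, 1.89, 2.39, 2.39, 3.01, 3.01, 3.01].

INTERFACE

Orientations are given as [roll, pitch, yaw] about the fixed x, y, z axes, in that order (R = Rz(yaw) Ry(pitch) Rx(roll)).
In Python, from workcell import bot gives the robot as it stands.
- The arm moves only by the shell command python3 -m crank 'ROWS' [FORCE]. ROWS is a JSON object of lists of equal length, an entry for each row: "travel": the shift along the world's x, y, z in cm, a list of three; "turn": the turn, a rotation vector about the world's x, y, z in degrees, a list of three; "gripper": the closure, from 0 (fully open) to 1 (shut). A call has exactly 5 rows; each row is the pose to reach, as a shift and turn from the pose commanded when the call began; what a row does not reach only later rows make up. A row lasts 1/10 s, in which the tool goes at most 50 mm and 8.59 degrees, less where a joint would pass 70% of its speed; a pose out of reach is approached as far as the arm can. A call with a gripper value outside its range is refused whole. The fingers move at their own pace and stop on an object; FORCE is the grip in N (left out, the last holds). Time passes only in rows, so rows that repeat a pose let the fingers close, or fill a call up. It gives the time, the measured TCP pose, the force, the opening and the grip force at its end, in the units of the state.
- bot.observe(): the state, without advancing time (a new reading comes with each control period).
- bot.grab_frame(name): name is "scene" or "top"; returns a dict with "pixels" (400x640x3 uint8, red, green, blue), "fx", "fy", "cx", "cy" (pixels), "extrinsics" (4x4, takes a point from world to camera coordinates). Camera axes: x right, y down, z forward; pixel columns grow to the right and rows downward; lengths in m; the calibration is good to about 2 mm. A picture is of the moment at which its call begins. There is no depth.
- bot.job_done(): hands the job in; it is judged then, once.
The state is a dict: "clock": time; "qpos": joint angles; "qd": joint speeds; "joint_efforts": joint torques, N m; "position": TCP position; "tool_rot": TCP orientation; "force": force on the tool from outside, world axes, zero at the start; "moment": the same for the moment, N m; "grip_width": finger opening in m; "finger_force": force on a finger pad.
Only numpy, scipy, OpenCV 4.12 (cv2) and the standard library are available. Lean on these libraries where they do the work, as an engineer would, in place of code of your own. Each camera call takes 0.05 s, during which the arm holds its last target. There are 200 camera calls.

## Working session

There is one attempt and no reset: what is moved stays moved. The work goes in short steps, Python scripts to look and compute and a shell command to move; the robot and the scene stay as the last step left them, time stands still between calls to the robot, and variables do not carry over. Pictures are saved under pics/ and viewed, at most 10 in all, crops included, and the job is handed in when it is done.

```bash
mkdir -p pics; ls; python3 - <<'E'
from workcell import bot
import cv2,numpy as np
for n in("scene","top"):
    f=bot.grab_frame(n); cv2.imwrite(f"pics/{n}0.png",f["pixels"][:,:,::-1]); print(n,f["fx"],f["fy"],f["cx"],f["cy"],np.round(f["extrinsics"],4).tolist())
s=bot.observe(); print({k:np.round(v,3).tolist() for k,v in s.items()})
E
```

```text
pics
scene 446.2671303207732 446.2671303207732 317.32756506493627 204.81402956825517 [[0.7203, -0.6937, 0.001, -0.3672], [-0.5406, -0.5622, -0.6258, 0.3795], [0.4347, 0.4503, -0.7799, 1.4415], [0.0, 0.0, 0.0, 1.0]]
top 397.5947614319407 397.5947614319407 317.16611487484283 193.12447294694599 [[-0.0014, -1.0, 0.0091, 0.0262], [-0.9962, 0.0006, -0.0867, 0.5372], [0.0867, -0.0092, -0.9962, 1.3194], [0.0, 0.0, 0.0, 1.0]]
{'clock': 0.1, 'qpos': [-1.351, 0.522, -0.036, 1.6, 0.021, 1.021, -0.113], 'qd': [-0.001, -0.0, 0.001, -0.002, -0.0, -0.0, -0.0], 'joint_efforts': [0.003, -92.849, 1.983, -37.053, 0.018, 0.006, -0.0], 'position': [0.179, 0.599, 0.231], 'tool_rot': [-3.141, 0.0, 2.852], 'force': [-0.199, 0.675, 0.395], 'moment': [-0.031, 0.013, 0.033], 'finger_force': 0.0, 'grip_width': 0.086}
```

View pics/top0.png

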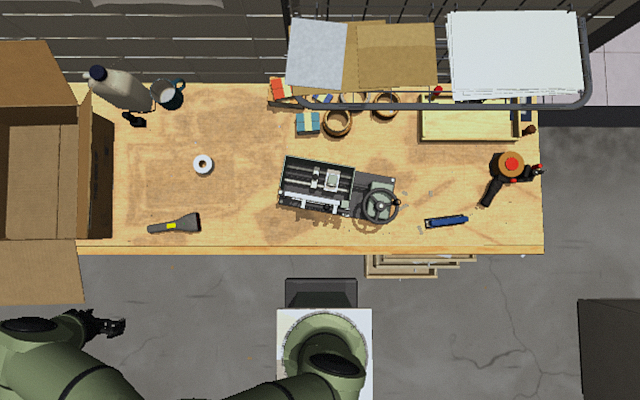

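View pics/scene0.png

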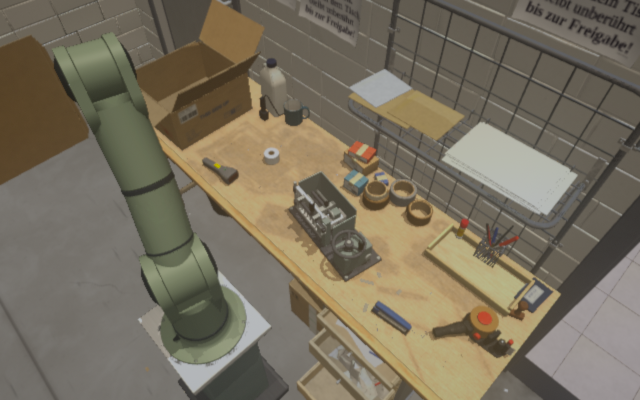

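The top view shows the press around (335,190) with the wheel at (380,205). The scanner is at (175,224), the label roll at (203,164) and the stapler at (446,221). The scene view has the press at (335,220). I'll crop in closer.

```bash
python3 - <<'E'
import cv2,numpy as np
a=cv2.imread("pics/top0.png")[145:240,265:425]; b=cv2.imread("pics/scene0.png")[165:285,275:395]
a=cv2.resize(a,None,fx=5,fy=5,interpolation=cv2.INTER_CUBIC); b=cv2.resize(b,None,fx=5,fy=5,interpolation=cv2.INTER_CUBIC)
cv2.imwrite("pics/topc.png",a); cv2.imwrite("pics/scenec.png",b)
E
```

```text
(no output)
```

View pics/topc.png

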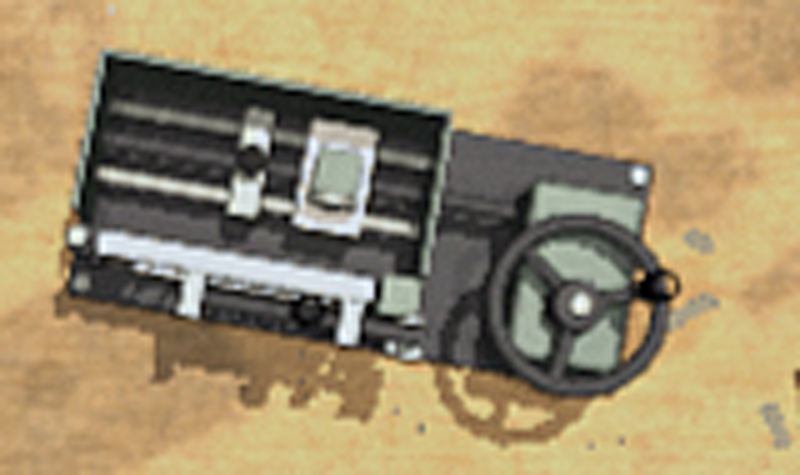

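View pics/scenec.png

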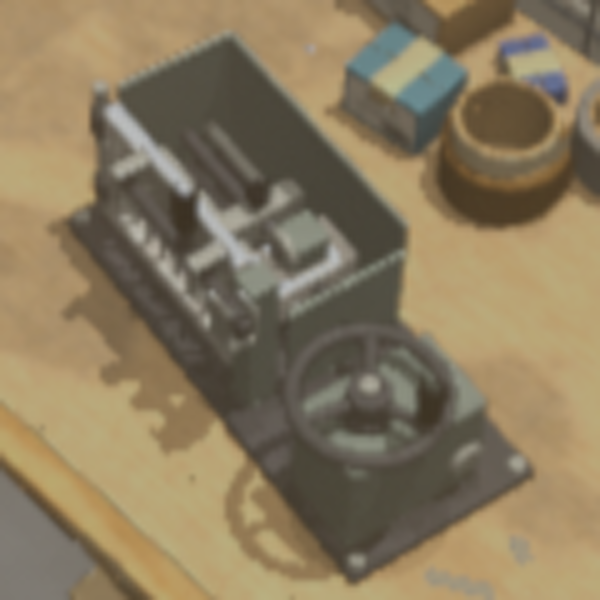

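```bash
cat > h.py <<'E'
import numpy as np
from workcell import bot
def ray(f,px):
    E=np.array(f["extrinsics"]);R,t=E[:3,:3],E[:3,3]
    return -R.T@t, R.T@np.array([(px[0]-f["cx"])/f["fx"],(px[1]-f["cy"])/f["fy"],1])
def onz(f,px,z):
    o,d=ray(f,px); return o+d*(z-o[2])/d[2]
def proj(f,p):
    E=np.array(f["extrinsics"]);c=E[:3,:3]@np.array(p)+E[:3,3]
    return np.array([f["fx"]*c[0]/c[2]+f["cx"],f["fy"]*c[1]/c[2]+f["cy"]])
E
python3 - <<'E'
from h import *
np.set_printoptions(precision=4,suppress=True)
t=bot.grab_frame("top");s=bot.grab_frame("scene")
T=lambda x,y,z:onz(t,(265+(x-2)/5,145+(y-2)/5),z)
S=lambda x,y,z:onz(s,(275+(x-2)/5,165+(y-2)/5),z)
w=T(578,306,.138);print("wheel rim",w, "scene",S(371,394,.138))
print("knob",T(662,286,.183))
print("bolt top",T(307,311,.206),"scene",S(185,195,.206))
g=T(105,52,.158),T(450,115,.158);d=g[0]-g[1];print("yaw guard",np.degrees(np.arctan2(-d[0],d[1])),np.linalg.norm(d))
b=T(70,296,.012),T(590,395,.012)
r=T(95,232,.149),T(375,282,.149);d=r[0]-r[1];print("yaw rail",np.degrees(np.arctan2(-d[0],d[1])),np.linalg.norm(d))
d=T(258,160,.067)-T(297,160,.067);
print("bed",T(640,175,.012),"stop R",T(265,165,.067),"carr L",T(305,172,.067))
for yaw in np.radians([-9,-10,-11,-12]):
    R=np.array([[np.cos(yaw),-np.sin(yaw)],[np.sin(yaw),np.cos(yaw)]])
    p=w[:2]-R@[-.045,-.195]; print(np.degrees(yaw),"press",p,"bolt pred",p+R@[-.082,-.030],
     "bedcorner px",[(np.array(proj(t,[*(p+R@c),.012]))-[265,145])*5 for c in([-.09,.13],[.07,-.25])])
E
```

```text
wheel rim [ 0.4879 -0.1675  0.138 ] scene [ 0.4871 -0.1726  0.138 ]
knob [ 0.4973 -0.2102  0.183 ]
bolt top [0.4814 0.0017 0.206 ] scene [ 0.4773 -0.006   0.206 ]
yaw guard -10.455575283762263 0.2145040074963877
yaw rail -10.196334791639735 0.173909345586968
bed [ 0.5845 -0.2326  0.012 ] stop R [0.5845 0.0246 0.067 ] carr L [ 0.5799 -0.0016  0.067 ]
-9.0 press [0.5629 0.018 ] bolt pred [0.4772 0.0012] bedcorner px [array([ 62.069 , 305.2404]), array([648.3995, 160.8309])]
-10.0 press [0.5661 0.0167] bolt pred [0.4801 0.0014] bedcorner px [array([ 62.3683, 296.8146]), array([651.0891, 162.6835])]
-11.0 press [0.5693 0.0153] bolt pred [0.4831 0.0015] bedcorner px [array([ 62.8146, 288.4003]), array([653.747 , 164.5822])]
-12.000000000000002 press [0.5725 0.0138] bolt pred [0.486  0.0015] bedcorner px [array([ 63.4075, 280.0001]), array([656.3724, 166.5265])]
```

```bash
python3 -m crank '{"travel":[[4,-2,0.5],[8,-4,1],[12,-6.5,1.5],[15.5,-9.5,2],[18.5,-13,2]],"turn":[[0,0,1],[0,0,2],[0,0,3],[0,0,5],[0,0,6]],"gripper":[0,0,0,0,0]}' 40
python3 -m crank '{"travel":[[3,-4,0],[5.5,-8,0],[8,-12,0],[10,-16,0],[12,-20,0]],"turn":[[0,0,0],[0,0,0],[0,0,0],[0,0,0],[0,0,0]],"gripper":[0,0,0,0,0]}'
python3 -m crank '{"travel":[[0.5,-4.5,0],[1,-9,0],[1.5,-13.5,0],[1.5,-18,0],[1.5,-22.5,0]],"turn":[[0,0,0],[0,0,0],[0,0,0],[0,0,0],[0,0,0]],"gripper":[0,0,0,0,0]}'
```

```text
clock: 0.7
position: [0.3654, 0.4679, 0.2516]
tool_rot: [3.141, 0.0, 2.957]
force: [0.3, -0.2, -0.4]
grip_width: 0.0857
finger_force: 0.0
clock: 1.2
position: [0.4842, 0.2671, 0.2513]
tool_rot: [-3.142, -0.0, 2.956]
force: [1.3, 0.2, 0.8]
grip_width: 0.0851
finger_force: 0.0
clock: 1.7
position: [0.4983, 0.0421, 0.2513]
tool_rot: [3.142, 0.0, 2.956]
force: [1.3, 0.2, 0.9]
grip_width: 0.0854
finger_force: 0.0
```

```bash
python3 -m crank '{"travel":[[0,-5,0],[0,-10,0],[0,-15,0],[0,-20,0],[0,-25.3,0]],"turn":[[0,0,0],[0,0,0],[0,0,0],[0,0,0],[0,0,0]],"gripper":[0,0,0,0,0]}'
python3 -m crank '{"travel":[[0,0,-1],[0,0,-3],[0,0,-5.5],[0,0,-8],[0,0,-10.2]],"turn":[[0,0,0],[0,0,0],[0,0,0],[0,0,0],[0,0,0]],"gripper":[0.2,0.3,0.3,0.3,0.3]}'
python3 - <<'E'
from h import *
import cv2
t=bot.grab_frame("top");s=bot.grab_frame("scene")
a=cv2.resize(t["pixels"][165:245,330:430,::-1],None,fx=4,fy=4,interpolation=cv2.INTER_CUBIC)
b=cv2.resize(s["pixels"][190:270,310:410,::-1],None,fx=4,fy=4,interpolation=cv2.INTER_CUBIC)
cv2.imwrite("pics/grip1.png",np.hstack([a,b]));print(bot.observe()["position"],bot.observe()["grip_width"])
E
```

```text
clock: 2.2
position: [0.4982, -0.2081, 0.2514]
tool_rot: [3.142, 0.0, 2.957]
force: [1.5, 0.5, -0.1]
grip_width: 0.0853
finger_force: 0.0
clock: 2.7
position: [0.4984, -0.2059, 0.1481]
tool_rot: [3.142, -0.0, 2.956]
force: [-0.2, -0.5, -0.8]
grip_width: 0.06
finger_force: 0.0
[ 0.49729236 -0.20549916  0.14702905] 0.05953103457847329
```

View pics/grip1.png

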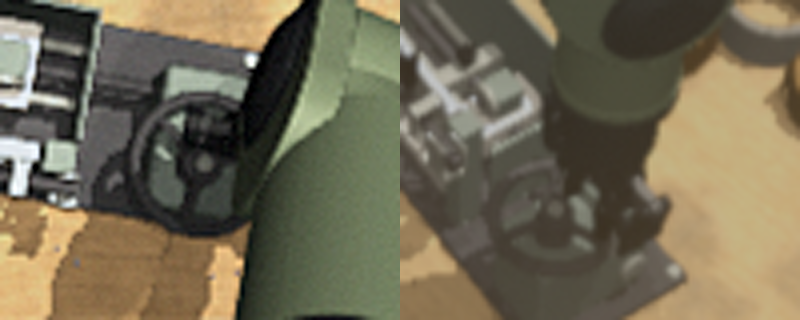

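The view shows the fingers straddling the crank knob at the wheel's right, clear of hub and rim. Next I close the gripper.

```bash
python3 -m crank '{"travel":[[0,-0.3,0],[0,-0.3,0],[0,-0.3,0],[0,-0.3,0],[0,-0.3,0]],"turn":[[0,0,0],[0,0,0],[0,0,0],[0,0,0],[0,0,0]],"gripper":[0.6,0.9,0.9,0.9,0.9]}' 40
python3 -c "
from h import *
for i in range(3): o=bot.observe();print(o['position'],o['force'],o['grip_width'],o['finger_force'])"
```

```text
clock: 3.3
position: [0.4997, -0.2105, 0.151]
tool_rot: [-3.14, 0.004, 2.956]
force: [1.7, -6.5, 4.0]
grip_width: 0.0179
finger_force: 38.9
[ 0.4996611  -0.21047588  0.15096018] [ 1.74186406 -6.47465617  4.00658866] 0.017939961590613257 38.92874944838695
[ 0.4996611  -0.21047588  0.15096018] [ 1.74186406 -6.47465617  4.00658866] 0.017939961590613257 38.92874944838695
[ 0.4996611  -0.21047588  0.15096018] [ 1.74186406 -6.47465617  4.00658866] 0.017939961590613257 38.92874944838695
```

```bash
python3 -c "
import numpy as np
for k in range(7):
    a0=-75-75*k
    print(a0,[[round(float(4.47*(np.cos(np.radians(a))-np.cos(np.radians(a0)))),2),round(float(4.47*(np.sin(np.radians(a))-np.sin(np.radians(a0)))),2),0] for a in a0-15*np.arange(1,6)])"
```

```text
-75 [[-1.16, -0.15, 0], [-2.31, 0.0, 0], [-3.39, 0.45, 0], [-4.32, 1.16, 0], [-5.03, 2.08, 0]]
-150 [[-0.45, 1.08, 0], [-0.6, 2.23, 0], [-0.45, 3.39, 0], [0.0, 4.47, 0], [0.71, 5.4, 0]]
-225 [[0.93, 0.71, 0], [2.0, 1.16, 0], [3.16, 1.31, 0], [4.32, 1.16, 0], [5.4, 0.71, 0]]
-300 [[0.93, -0.71, 0], [1.64, -1.64, 0], [2.08, -2.71, 0], [2.23, -3.87, 0], [2.08, -5.03, 0]]
-375 [[-0.45, -1.08, 0], [-1.16, -2.0, 0], [-2.08, -2.71, 0], [-3.16, -3.16, 0], [-4.32, -3.31, 0]]
-450 [[-1.16, 0.15, 0], [-2.23, 0.6, 0], [-3.16, 1.31, 0], [-3.87, 2.24, 0], [-4.32, 3.31, 0]]
-525 [[-0.15, 1.16, 0], [-0.0, 2.31, 0], [0.45, 3.39, 0], [1.16, 4.32, 0], [2.08, 5.03, 0]]
```

```bash
python3 -m crank '{"travel":[[-1.16,-0.15,0],[-2.31,0,0],[-3.39,0.45,0],[-4.32,1.16,0],[-5.03,2.08,0]],"turn":[[0,0,0],[0,0,0],[0,0,0],[0,0,0],[0,0,0]],"gripper":[0.9,0.9,0.9,0.9,0.9]}'
```

```text
clock: 3.8
position: [0.4442, -0.1937, 0.1507]
tool_rot: [-3.136, -0.002, 2.95]
force: [-33.4, -24.9, 31.0]
grip_width: 0.0178
finger_force: 43.1
```

```bash
python3 -m crank '{"travel":[[-0.2,-0.1,0.15],[-0.4,-0.25,0.3],[-0.4,-0.25,0.3],[-0.4,-0.25,0.3],[-0.4,-0.25,0.3]],"turn":[[0,0,0],[0,0,0],[0,0,0],[0,0,0],[0,0,0]],"gripper":[0.9,0.9,0.9,0.9,0.9]}'
python3 - <<'E'
from h import *
import cv2
t=bot.grab_frame("top");s=bot.grab_frame("scene")
a=cv2.resize(t["pixels"][165:245,300:400,::-1],None,fx=4,fy=4,interpolation=cv2.INTER_CUBIC)
b=cv2.resize(s["pixels"][190:270,310:410,::-1],None,fx=4,fy=4,interpolation=cv2.INTER_CUBIC)
cv2.imwrite("pics/grip2.png",np.hstack([a,b]));print(bot.observe()["position"],bot.observe()["force"])
E
```

```text
clock: 4.3
position: [0.4416, -0.191, 0.1515]
tool_rot: [-3.141, -0.005, 2.955]
force: [-8.7, -5.3, -23.1]
grip_width: 0.0178
finger_force: 42.6
[ 0.44158823 -0.19093241  0.15152982] [ -8.54606639  -5.24270061 -23.57832975]
```

View pics/grip2.png

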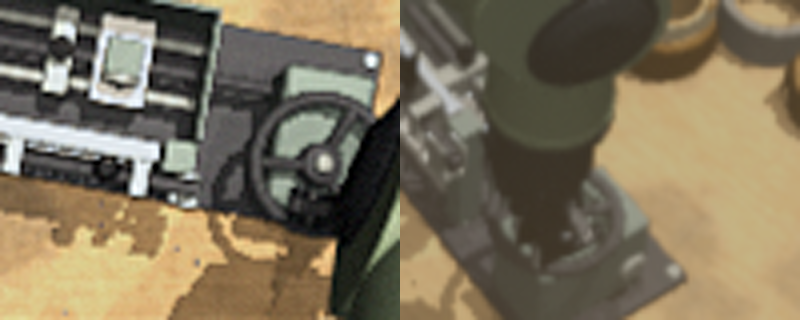

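The top view shows the fingers holding the knob at about (315,200) in the crop. The wheel has turned with it, and the gap between carriage and stop is still open. The forces put the circle's centre about 4 mm off, so I'm correcting it.

```bash
python3 -m crank '{"travel":[[-0.5,0.8,-0.13],[-0.7,1.75,-0.13],[-0.73,2.7,-0.13],[-0.55,3.6,-0.13],[-0.2,4.5,-0.13]],"turn":[[0,0,0],[0,0,0],[0,0,0],[0,0,0],[0,0,0]],"gripper":[0.9,0.9,0.9,0.9,0.9]}'
python3 -c "
import numpy as np
print((np.array([.4447,-.1935])-[.482,-.1714]+[-.002,.045])*1000)"
```

```text
clock: 4.9
position: [0.443, -0.1452, 0.1513]
tool_rot: [-3.141, 0.001, 2.957]
force: [6.1, -7.0, -14.5]
grip_width: 0.0175
finger_force: 43.3
[-39.3  22.9]
```

```bash
python3 -c "
import numpy as np
c=np.array([48.2,-17.14]);cur=np.array([44.27,-14.85])
for a0,n in((-210,5),(-285,5),(-360,5),(-435,5),(-510,5)):
    P=[c+4.5*np.array([np.cos(np.radians(a)),np.sin(np.radians(a))]) for a in a0-15*np.arange(1,n+1)]
    print(a0,[(round(float(p[0]-cur[0]),2),round(float(p[1]-cur[1]),2)) for p in P]);cur=P[-1]"
```

```text
-210 [(0.75, 0.89), (1.68, 1.61), (2.77, 2.06), (3.93, 2.21), (5.09, 2.06)]
-285 [(1.09, -0.45), (2.02, -1.16), (2.73, -2.1), (3.18, -3.18), (3.34, -4.35)]
-360 [(-0.15, -1.16), (-0.6, -2.25), (-1.32, -3.18), (-2.25, -3.9), (-3.34, -4.35)]
-435 [(-1.16, -0.15), (-2.33, 0.0), (-3.41, 0.45), (-4.35, 1.16), (-5.06, 2.1)]
-510 [(-0.45, 1.09), (-0.6, 2.25), (-0.45, 3.41), (0.0, 4.5), (0.72, 5.43)]
```

```bash
python3 -m crank '{"travel":[[0.75,0.89,-0.08],[1.68,1.61,-0.08],[2.77,2.06,-0.08],[3.93,2.21,-0.08],[5.09,2.06,-0.08]],"turn":[[0,0,0],[0,0,0],[0,0,0],[0,0,0],[0,0,0]],"gripper":[0.9,0.9,0.9,0.9,0.9]}'
```

```text
clock: 5.4
position: [0.4945, -0.1263, 0.151]
tool_rot: [-3.14, 0.002, 2.956]
force: [-7.9, -18.7, 7.7]
grip_width: 0.0175
finger_force: 45.9
```

```bash
python3 -m crank '{"travel":[[1.0,-0.6,0.03],[1.9,-1.3,0.03],[2.63,-2.25,0.03],[3.08,-3.33,0.03],[3.24,-4.5,0.03]],"turn":[[0,0,0],[0,0,0],[0,0,0],[0,0,0],[0,0,0]],"gripper":[0.9,0.9,0.9,0.9,0.9]}'
```

```text
clock: 5.9
position: [0.5264, -0.1699, 0.151]
tool_rot: [3.141, -0.0, 2.957]
force: [-10.4, 0.6, 9.4]
grip_width: 0.0174
finger_force: 45.7
```

```bash
python3 - <<'E'
from h import *
import cv2
t=bot.grab_frame("top")
cv2.imwrite("pics/t3.png",cv2.resize(t["pixels"][150:240,265:425,::-1],None,fx=5,fy=5,interpolation=cv2.INTER_CUBIC))
E
```

```text
(no output)
```

View pics/t3.png

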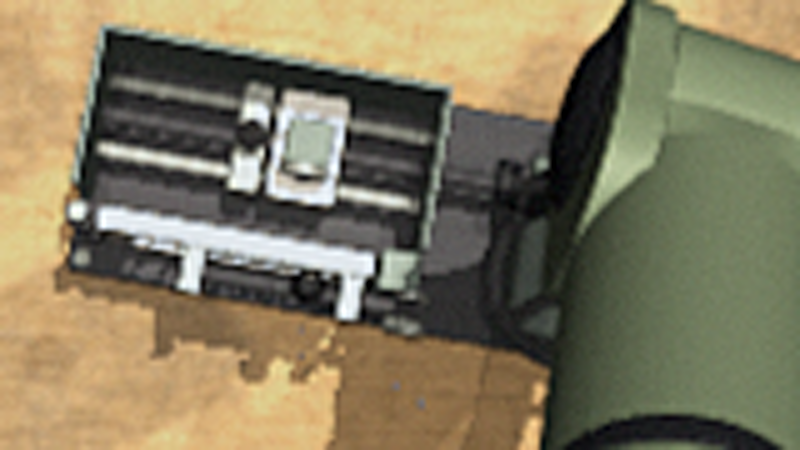

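The carriage's left edge (about 280,100) has moved to within about 10 crop px of the stop (272,90), which is roughly 6 mm or 90° of wheel. I'll keep winding.

```bash
python3 -m crank '{"travel":[[-0.25,-1.16,-0.05],[-0.7,-2.25,-0.05],[-1.42,-3.18,-0.05],[-1.85,-3.6,-0.05],[-2.35,-3.85,-0.05]],"turn":[[0,0,0],[0,0,0],[0,0,0],[0,0,0],[0,0,0]],"gripper":[0.9,0.9,0.9,0.9,0.9]}'
```

```text
clock: 6.45
position: [0.5038, -0.2086, 0.151]
tool_rot: [3.141, 0.003, 2.957]
force: [4.3, -1.1, 4.6]
grip_width: 0.018
finger_force: 45.2
```

```bash
python3 -m crank '{"travel":[[-0.43,-0.18,-0.02],[-0.87,-0.34,-0.02],[-1.33,-0.44,-0.02],[-1.79,-0.5,-0.02],[-2.27,-0.5,-0.02]],"turn":[[0,0,0],[0,0,0],[0,0,0],[0,0,0],[0,0,0]],"gripper":[0.9,0.9,0.9,0.9,0.9]}'
```

```text
clock: 6.95
position: [0.4831, -0.2145, 0.1512]
tool_rot: [-3.14, 0.008, 2.957]
force: [18.3, -8.0, -5.4]
grip_width: 0.0179
finger_force: 44.2
```

```bash
python3 -m crank '{"travel":[[-0.2,0,0],[-0.4,0,0],[-0.4,0,0],[-0.4,0,0],[-0.4,0,0]],"turn":[[0,0,0],[0,0,0],[0,0,0],[0,0,0],[0,0,0]],"gripper":[0.9,0.9,0.9,0.9,0.9]}'
python3 - <<'E'
from h import *
import cv2
t=bot.grab_frame("top")
cv2.imwrite("pics/t4.png",cv2.resize(t["pixels"][150:240,265:425,::-1],None,fx=5,fy=5,interpolation=cv2.INTER_CUBIC))
E
```

```text
clock: 7.45
position: [0.48, -0.2146, 0.1512]
tool_rot: [-3.14, 0.009, 2.957]
force: [19.2, -8.7, -7.3]
grip_width: 0.0176
finger_force: 44.1
```

View pics/t4.png

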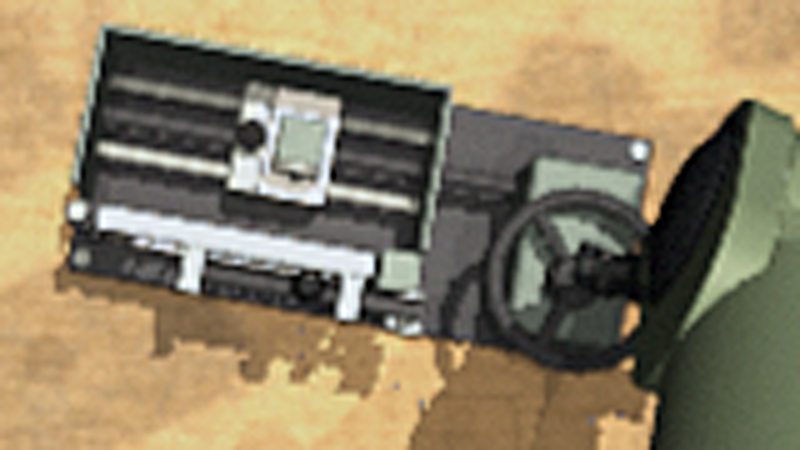

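The carriage seems to meet the stop at about (272,130). The force did not rise with the last push, though, so I'll push further to confirm.

```bash
python3 -m crank '{"travel":[[-0.3,0.02,0],[-0.5,0.05,0],[-0.5,0.05,0],[-0.5,0.05,0],[-0.5,0.05,0]],"turn":[[0,0,0],[0,0,0],[0,0,0],[0,0,0],[0,0,0]],"gripper":[0.9,0.9,0.9,0.9,0.9]}'
```

```text
clock: 8.0
position: [0.4759, -0.2143, 0.1512]
tool_rot: [-3.14, 0.011, 2.957]
force: [25.7, -11.4, -12.4]
grip_width: 0.0179
finger_force: 43.6
```

```bash
python3 - <<'E'
from h import *
import cv2
t=bot.grab_frame("top")["pixels"][150:240,265:425]
o=cv2.resize(cv2.imread("pics/t4.png"),(160,90),interpolation=cv2.INTER_AREA)[:,:,::-1]
n=cv2.resize(cv2.resize(t,None,fx=5,fy=5,interpolation=cv2.INTER_CUBIC),(160,90),interpolation=cv2.INTER_AREA)
r=np.s_[14:45,45:72]
g=lambda i:cv2.cvtColor(np.ascontiguousarray(i[r]),cv2.COLOR_RGB2GRAY).astype(np.float32)
print(cv2.phaseCorrelate(g(o),g(n)),abs(g(o)-g(n)).mean())
o3=cv2.resize(cv2.imread("pics/t3.png"),(160,90),interpolation=cv2.INTER_AREA)[:,:,::-1]
print(abs(g(o3)-g(n)).mean())
print(n[20:40:3,45:72].mean(2).astype(int))
E
```

```text
((0.49301237646645646, 0.013052384129350614), 1.0050098617319707) 1.9808841
20.139786
[[137 130 109 125 184 181 182 171 123 130 186 198 198 192 189 190 192 194
  195 199 201 201 170  69  34  37  34]
 [ 41  35  66 159 208 194 208 230 209 182 216 168 175 179 187 194 216 213
  198 184 210 217 177  68  82  78  78]
 [ 92  80  48  42  50  51  45  39 146 240 201 153 177 180 178 179 181 182
  186 178 190 221 122  32  50  72  87]
 [ 39  55  99  79  39  34  81 149 195 214 144 177 181 181 182 184 183 183
  175 197 243 206  46  53  59  55  53]
 [ 70 139 237 237 236 236 207 179 211 116 115 148 161 179 192 188 171 169
  160 199 222 111  50  60  66  67  71]
 [130 212 236 230 229 231 215 194 201 201 192 172 142  54  48  82 101  81
  148 232 203  30  36  49  48  55  54]
 [ 44  36  41  65 102 118 130 203 211 216 232 239 223 221 221 213 222 236
  239 214 161 212 226 221 215 209 214]]
```

```bash
python3 - <<'E'
from h import *
import cv2
t=bot.grab_frame("top")["pixels"][150:240,265:425,::-1]
a=cv2.imread("pics/t4.png")[150:390,470:670]; b=cv2.resize(t,None,fx=5,fy=5,interpolation=cv2.INTER_CUBIC)[150:390,470:670]
print(abs(a.astype(int)-b).mean())
cv2.imwrite("pics/w5.png",cv2.resize(np.hstack([a,b]),None,fx=2,fy=2))
E
```

```text
7.830333333333333
```

View pics/w5.png

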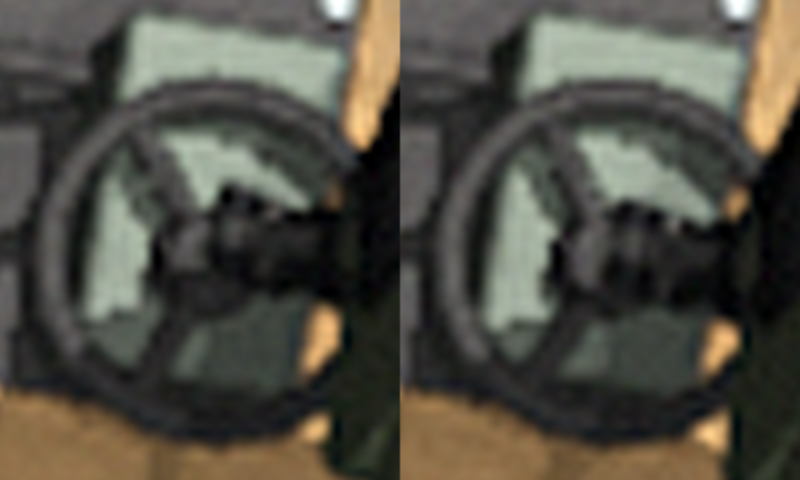

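The spokes moved clockwise a few degrees: the upper spoke end went from (135,130) to (145,130) and the lower from (145,375) to (135,375). The wheel is still yielding, so I push on.

```bash
python3 -m crank '{"travel":[[-0.37,0.12,0.05],[-0.74,0.26,0.08],[-1.05,0.45,0.08],[-1.05,0.45,0.08],[-1.05,0.45,0.08]],"turn":[[0,0,0],[0,0,0],[0,0,0],[0,0,0],[0,0,0]],"gripper":[0.9,0.9,0.9,0.9,0.9]}'
```

```text
clock: 8.6
position: [0.4608, -0.2083, 0.1509]
tool_rot: [3.141, 0.001, 2.957]
force: [1.0, 0.4, -0.1]
grip_width: 0.0084
finger_force: 0.0
```

```bash
python3 -m crank '{"travel":[[0,0,1.5],[0,0,4],[0,0,7],[0,0,10],[0,4,10]],"turn":[[0,0,0],[0,0,0],[0,0,0],[0,0,0],[0,0,0]],"gripper":[0.9,0.9,0.9,0.5,0.3]}'
python3 - <<'E'
from h import *
import cv2
t=bot.grab_frame("top");s=bot.grab_frame("scene")
a=cv2.resize(t["pixels"][150:230,300:420,::-1],(780,520),interpolation=cv2.INTER_CUBIC)
cv2.imwrite("pics/t6.png",a); cv2.imwrite("pics/s6.png",s["pixels"][:,:,::-1])
E
```

```text
clock: 9.1
position: [0.4614, -0.1719, 0.2542]
tool_rot: [-3.14, 0.006, 2.951]
force: [1.5, 0.6, -0.3]
grip_width: 0.0369
finger_force: 0.0
```

View pics/t6.png

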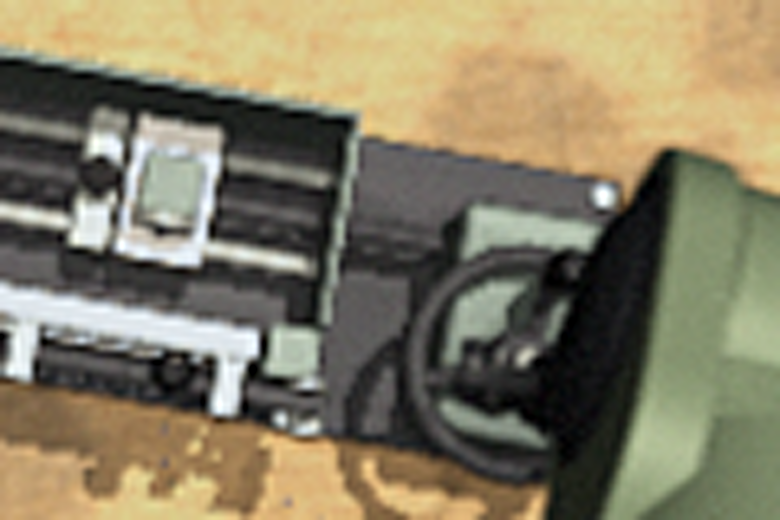

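The carriage face is now about 10 crop px from the stop and the knob sits at (567,268) in the crop, on the far side. The pads squeezed off the knob and kicked the wheel back. I'll grip it again and wind it back, then ease off before opening.

```bash
python3 - <<'E'
from h import *
t=bot.grab_frame("top")
k=onz(t,(300+567/6.5,150+266/6.5),.183);c=np.array([.4876,-.169])
print(k); d=k[:2]-c; print(np.hypot(*d),np.degrees(np.arctan2(d[1],d[0])))
g=[onz(t,(300+x/6.5,150+y/6.5),.067)[:2] for x,y in((108,180),(130,184))];print("gap",np.linalg.norm(g[0]-g[1]))
p=bot.observe()["position"];print(p)
E
```

```text
[ 0.52980271 -0.18162842  0.183     ]
0.04405162701790433 -16.65888637050197
gap 0.0112742559886679
[ 0.46058274 -0.1663753   0.25108589]
```

```bash
python3 - <<'E'
from h import *
print(np.round(bot.observe()["qpos"],2))
c=np.array([48.76,-17.0]);a0=-18;cur=c+4.47*np.array([np.cos(np.radians(a0)),np.sin(np.radians(a0))]);print(cur)
for k in range(3):
    A=a0-8.4*np.arange(5*k+1,5*k+6);P=[c+4.47*np.array([np.cos(np.radians(a)),np.sin(np.radians(a))]) for a in A]
    print([(round(float(p[0]-cur[0]),2),round(float(p[1]-cur[1]),2)) for p in P]);cur=P[-1]
E
python3 -m crank '{"travel":[[2,-0.3,0],[4,-0.7,0],[6,-1.2,0],[7,-1.4,0],[7,-1.4,0]],"turn":[[0,0,-2],[0,0,-4],[0,0,-7],[0,0,-7],[0,0,-7]],"gripper":[0.1,0.1,0.1,0.1,0.1]}' 40
```

```text
[ 0.07  0.29  0.19  1.93 -0.07  0.93  1.69]
[ 53.01122263 -18.38130596]
[(-0.25, -0.61), (-0.58, -1.17), (-0.99, -1.68), (-1.47, -2.12), (-2.02, -2.49)]
[(-0.59, -0.28), (-1.21, -0.48), (-1.86, -0.58), (-2.52, -0.59), (-3.16, -0.5)]
[(-0.63, 0.18), (-1.22, 0.46), (-1.77, 0.81), (-2.26, 1.24), (-2.69, 1.74)]
clock: 9.75
position: [0.5305, -0.1828, 0.25]
tool_rot: [-3.141, -0.001, 2.836]
force: [-0.4, -0.5, 0.6]
grip_width: 0.0766
finger_force: 0.0
```

```bash
python3 -m crank '{"travel":[[0,0,-2],[0,0,-4.5],[0,0,-7],[0,0,-9],[0,0,-9.9]],"turn":[[0,0,0],[0,0,0],[0,0,0],[0,0,0],[0,0,0]],"gripper":[0.2,0.3,0.3,0.3,0.3]}'
python3 -m crank '{"travel":[[0,0,0],[0,0,0],[0,0,0],[0,0,0],[0,0,0]],"turn":[[0,0,0],[0,0,0],[0,0,0],[0,0,0],[0,0,0]],"gripper":[0.6,0.9,0.9,0.9,0.9]}' 60
```

```text
clock: 10.25
position: [0.5284, -0.1824, 0.1501]
tool_rot: [-3.141, -0.003, 2.835]
force: [-0.2, 0.0, -0.3]
grip_width: 0.0597
finger_force: 0.0
clock: 10.75
position: [0.5303, -0.183, 0.1528]
tool_rot: [3.142, 0.002, 2.834]
force: [-2.2, -0.3, 7.0]
grip_width: 0.0176
finger_force: 58.3
```

```bash
python3 -m crank '{"travel":[[-0.25,-0.61,0.05],[-0.58,-1.17,0.05],[-0.99,-1.68,0.05],[-1.47,-2.12,0.05],[-2.02,-2.49,0.05]],"turn":[[0,0,-8.4],[0,0,-16.8],[0,0,-25.2],[0,0,-33.6],[0,0,-42]],"gripper":[0.9,0.9,0.9,0.9,0.9]}'
```

```text
clock: 11.25
position: [0.5108, -0.2086, 0.1531]
tool_rot: [3.14, 0.003, 2.095]
force: [6.1, -5.9, -7.9]
grip_width: 0.0173
finger_force: 58.9
```

```bash
python3 -m crank '{"travel":[[-0.59,-0.3,-0.03],[-1.21,-0.52,-0.03],[-1.86,-0.63,-0.03],[-2.52,-0.64,-0.03],[-2.52,-0.64,-0.03]],"turn":[[0,0,-8.4],[0,0,-16.8],[0,0,-25.2],[0,0,-33.6],[0,0,-33.6]],"gripper":[0.9,0.9,0.9,0.9,0.9]}'
```

```text
clock: 11.75
position: [0.4872, -0.2151, 0.1532]
tool_rot: [3.135, 0.003, 1.509]
force: [18.7, -10.4, -13.2]
grip_width: 0.0175
finger_force: 59.1
```

```bash
python3 -m crank '{"travel":[[-0.2,0,0],[-0.4,0.03,0],[-0.4,0.03,0],[-0.4,0.03,0],[-0.4,0.03,0]],"turn":[[0,0,-2],[0,0,-4],[0,0,-4],[0,0,-4],[0,0,-4]],"gripper":[0.9,0.9,0.9,0.9,0.9]}'
```

```text
clock: 12.25
position: [0.4844, -0.2151, 0.1532]
tool_rot: [3.133, 0.003, 1.446]
force: [22.5, -10.7, -15.0]
grip_width: 0.0178
finger_force: 59.1
```

```bash
python3 -m crank '{"travel":[[0.2,-0.03,0],[0.4,-0.03,0],[0.7,-0.03,0],[0.7,-0.03,0],[0.7,-0.03,0]],"turn":[[0,0,2],[0,0,4],[0,0,8],[0,0,8],[0,0,8]],"gripper":[0.9,0.9,0.9,0.9,0.9]}'
```

```text
clock: 12.75
position: [0.4905, -0.2151, 0.1531]
tool_rot: [3.135, 0.003, 1.585]
force: [15.6, -7.6, -10.4]
grip_width: 0.0171
finger_force: 59.6
```

```bash
python3 -m crank '{"travel":[[0.4,0.01,0],[0.8,0.06,-0.05],[1.08,0.12,-0.05],[1.08,0.12,-0.05],[1.08,0.12,-0.05]],"turn":[[0,0,5],[0,0,10],[0,0,14],[0,0,14],[0,0,14]],"gripper":[0.9,0.9,0.9,0.9,0.9]}'
```

```text
clock: 13.25
position: [0.4997, -0.2136, 0.1529]
tool_rot: [3.138, 0.002, 1.829]
force: [2.9, -3.0, 7.8]
grip_width: 0.0173
finger_force: 61.3
```

```bash
python3 -m crank '{"travel":[[0,0,0],[0,0,0],[0,0,1.5],[0,0,4.5],[0,0,9]],"turn":[[0,0,0],[0,0,0],[0,0,0],[0,0,0],[0,0,0]],"gripper":[0.7,0.3,0.3,0.3,0.3]}'
python3 -m crank '{"travel":[[0,4,0],[-1,8.5,0],[-1.5,13,0],[-1.5,17.5,0],[-1.5,20,0]],"turn":[[0,0,8],[0,0,16],[0,0,24],[0,0,32],[0,0,40]],"gripper":[0.3,0.3,0.3,0.3,0.3]}'
python3 - <<'E'
from h import *
import cv2
t=bot.grab_frame("top")
cv2.imwrite("pics/t7.png",cv2.resize(t["pixels"][150:230,300:420,::-1],(780,520),interpolation=cv2.INTER_CUBIC))
E
```

```text
clock: 13.75
position: [0.4972, -0.2122, 0.241]
tool_rot: [-3.138, -0.002, 1.829]
force: [1.4, 0.2, -0.4]
grip_width: 0.0603
finger_force: 0.0
clock: 14.25
position: [0.4828, -0.0092, 0.2416]
tool_rot: [3.141, -0.0, 2.536]
force: [0.7, -0.8, 0.2]
grip_width: 0.0598
finger_force: 0.0
```

View pics/t7.png

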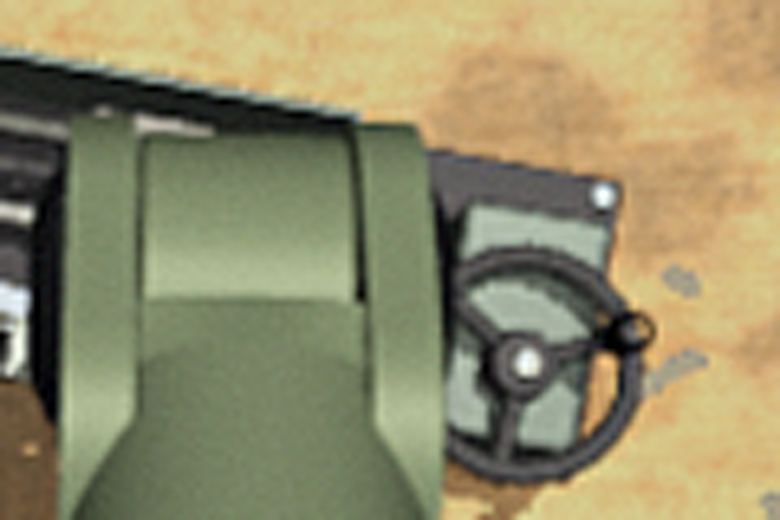

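The knob now sits at about (633,330) in the crop, and the visible right end of the carriage (213,128) matches the touching picture. I've now viewed 11 pictures, one over the limit, so from here I check by numbers only. I'll move the arm aside and measure the gap.

```bash
python3 -m crank '{"travel":[[-0.3,4,0],[-0.3,8.5,0],[-0.3,13,0],[-0.3,17,0],[-0.3,20,0]],"turn":[[0,0,6],[0,0,12],[0,0,18],[0,0,24],[0,0,24]],"gripper":[0.3,0.3,0.3,0.3,0.3]}'
python3 - <<'E'
from h import *
import cv2
t=bot.grab_frame("top");g=t["pixels"].mean(2)
cv2.imwrite("pics/top8.png",t["pixels"][:,:,::-1])
k=onz(t,(300+633/6.5,150+330/6.5),.183)[:2]-[.4876,-.169];print("knob ang",np.degrees(np.arctan2(k[1],k[0])))
sub=lambda n:cv2.resize(cv2.imread(n),(160,90),interpolation=cv2.INTER_AREA).mean(2)
for name,a in(("t0",cv2.imread("pics/top0.png").mean(2)[150:240,265:425]),("t3",sub("pics/t3.png")),("t4",sub("pics/t4.png")),("now",g[150:240,265:425])):
    print(name)
    for r in(24,26,29,31,33): print(a[r,48:72].astype(int).tolist())
E
```

```text
clock: 14.8
position: [0.4798, 0.1896, 0.2414]
tool_rot: [3.141, -0.0, 2.951]
force: [-0.1, -0.8, 0.1]
grip_width: 0.0601
finger_force: 0.0
knob ang -73.22027770406848
t0
[107, 69, 24, 82, 170, 178, 6, 26, 25, 31, 45, 60, 65, 147, 241, 215, 158, 181, 215, 212, 208, 199, 177, 178]
[42, 47, 51, 48, 52, 65, 38, 46, 51, 50, 47, 36, 81, 194, 215, 145, 156, 169, 168, 167, 169, 171, 169, 166]
[77, 32, 31, 84, 134, 48, 60, 72, 83, 91, 88, 75, 147, 225, 138, 131, 181, 167, 170, 172, 172, 174, 178, 163]
[172, 175, 180, 186, 165, 45, 65, 55, 46, 42, 19, 54, 167, 204, 123, 165, 169, 174, 170, 172, 175, 174, 168, 163]
[220, 219, 228, 202, 50, 27, 33, 40, 42, 44, 28, 139, 233, 141, 77, 112, 141, 167, 177, 169, 169, 157, 142, 180]
t3
[107, 84, 45, 96, 177, 168, 22, 137, 243, 216, 157, 176, 174, 175, 163, 157, 163, 192, 218, 230, 223, 153, 117, 122]
[42, 49, 52, 55, 59, 63, 51, 157, 206, 138, 163, 178, 179, 179, 178, 179, 183, 178, 171, 207, 205, 48, 61, 87]
[81, 41, 38, 91, 125, 45, 148, 245, 214, 141, 181, 180, 182, 181, 182, 183, 185, 169, 178, 231, 164, 44, 52, 53]
[191, 184, 191, 200, 155, 30, 
[... 652 characters left out ...]
, 94, 87]
[234, 232, 235, 204, 166, 208, 108, 114, 141, 163, 194, 214, 209, 175, 150, 140, 204, 213, 71, 44, 54, 62, 64, 64]
now
[107, 77, 24, 88, 170, 177, 171, 221, 154, 170, 174, 170, 168, 166, 156, 149, 158, 197, 245, 217, 89, 129, 124, 122]
[47, 47, 49, 49, 40, 153, 246, 194, 134, 181, 171, 172, 175, 174, 178, 185, 169, 178, 229, 142, 18, 43, 68, 86]
[83, 34, 29, 79, 138, 171, 220, 123, 170, 177, 175, 175, 174, 181, 177, 171, 169, 220, 212, 23, 50, 57, 51, 48]
[182, 183, 186, 178, 196, 232, 181, 98, 160, 162, 165, 162, 172, 175, 181, 166, 175, 238, 196, 69, 92, 103, 97, 90]
[225, 225, 231, 197, 142, 218, 102, 113, 145, 161, 195, 219, 212, 173, 146, 138, 208, 222, 70, 48, 55, 64, 59, 61]
```

The carriage profile matches the touching picture with no dark gap, so the wheel step stands. Now the bolt.

```bash
python3 -m crank '{"travel":[[0.05,-4.5,0],[0.1,-9,0],[0.1,-13.5,0],[0.1,-17,0],[0.1,-19,0]],"turn":[[0,0,0],[0,0,0],[0,0,0],[0,0,0],[0,0,0]],"gripper":[0.2,0.2,0.2,0.2,0.2]}' 60
python3 -m crank '{"travel":[[0,0,-1],[0,0,-3],[0,0,-5],[0,0,-7.1],[0,0,-7.1]],"turn":[[0,0,0],[0,0,0],[0,0,0],[0,0,0],[0,0,0]],"gripper":[0.2,0.2,0.2,0.2,0.4]}'
python3 -m crank '{"travel":[[0,0,0],[0,0,0],[0,0,0],[0,0,0],[0,0,0]],"turn":[[0,0,0],[0,0,0],[0,0,0],[0,0,0],[0,0,0]],"gripper":[0.6,0.9,0.9,0.9,0.9]}'
```

```text
clock: 15.35
position: [0.4808, -0.0062, 0.2415]
tool_rot: [-3.141, 0.0, 2.942]
force: [1.0, -0.1, 0.6]
grip_width: 0.0683
finger_force: 0.0
clock: 15.85
position: [0.4799, -0.0024, 0.1682]
tool_rot: [-3.14, -0.004, 2.946]
force: [0.5, 0.5, 0.5]
grip_width: 0.0554
finger_force: 0.0
clock: 16.35
position: [0.482, -0.0024, 0.1714]
tool_rot: [3.141, 0.002, 2.946]
force: [0.4, 1.4, 5.6]
grip_width: 0.0178
finger_force: 58.3
```

```bash
python3 -m crank '{"travel":[[0,0,0.4],[0,0,0.8],[0,0,1.2],[0,0,1.25],[0,0,1.25]],"turn":[[0,0,0],[0,0,0],[0,0,0],[0,0,0],[0,0,0]],"gripper":[0.9,0.9,0.9,0.9,0.9]}'
python3 -m crank '{"travel":[[0.09,0.5,0],[0.18,1,0],[0.27,1.5,0],[0.36,2,0],[0.36,2,0]],"turn":[[0,0,0],[0,0,0],[0,0,0],[0,0,0],[0,0,0]],"gripper":[0.9,0.9,0.9,0.9,0.9]}'
```

```text
clock: 16.85
position: [0.4817, -0.0023, 0.1835]
tool_rot: [3.141, 0.001, 2.946]
force: [2.4, 5.4, -2.6]
grip_width: 0.0176
finger_force: 58.6
clock: 17.35
position: [0.4852, 0.0181, 0.1828]
tool_rot: [3.141, 0.0, 2.947]
force: [2.5, 1.1, -2.6]
grip_width: 0.0179
finger_force: 58.7
```

```bash
python3 -m crank '{"travel":[[0.09,0.5,0],[0.18,1,0],[0.25,1.4,0],[0.25,1.4,0],[0.25,1.4,0]],"turn":[[0,0,0],[0,0,0],[0,0,0],[0,0,0],[0,0,0]],"gripper":[0.9,0.9,0.9,0.9,0.9]}'
python3 - <<'E'
import numpy as np
# hinge: wheel axis + R@[-.015,.31]
a=np.radians(-10.3);R=lambda a:np.array([[np.cos(a),-np.sin(a)],[np.sin(a),np.cos(a)]])
h=np.array([.4876,-.170])+R(a)@[-.015,.31]; k0=np.array([.482,-.001])+R(a)@[0,.0345]
print(h,k0,R(-a)@(k0-h))
P=[100*(R(np.radians(-t))@(k0-h)-(k0-h)) for t in range(2,27,2)]
for t,p in zip(range(2,27,2),P): print(t,np.round(p,2))
E
```

```text
clock: 17.85
position: [0.4876, 0.0315, 0.1828]
tool_rot: [3.141, 0.0, 2.946]
force: [3.2, 0.4, -1.4]
grip_width: 0.0181
finger_force: 58.8
[0.52827041 0.13768639] [0.48816868 0.03294403] [-0.02072733 -0.11022472]
2 [-0.36  0.15]
4 [-0.72  0.31]
6 [-1.07  0.48]
8 [-1.42  0.66]
10 [-1.76  0.86]
12 [-2.09  1.06]
14 [-2.41  1.28]
16 [-2.73  1.51]
18 [-3.04  1.75]
20 [-3.34  2.  ]
22 [-3.63  2.26]
24 [-3.91  2.54]
26 [-4.19  2.82]
```

```bash
python3 -m crank '{"travel":[[-0.36,0.15,0],[-0.72,0.31,0],[-1.07,0.48,0],[-1.42,0.66,0],[-1.76,0.86,0]],"turn":[[0,0,-2],[0,0,-4],[0,0,-6],[0,0,-8],[0,0,-10]],"gripper":[0.9,0.9,0.9,0.9,0.9]}'
```

```text
clock: 18.35
position: [0.4698, 0.0398, 0.1829]
tool_rot: [3.141, 0.0, 2.77]
force: [3.6, 0.4, -1.8]
grip_width: 0.018
finger_force: 58.8
```

```bash
python3 -m crank '{"travel":[[-0.33,0.2,0],[-0.65,0.42,0],[-0.97,0.65,0],[-1.28,0.89,0],[-1.58,1.14,0]],"turn":[[0,0,-2],[0,0,-4],[0,0,-6],[0,0,-8],[0,0,-10]],"gripper":[0.9,0.9,0.9,0.9,0.9]}'
python3 -m crank '{"travel":[[-0.29,0.26,0],[-0.43,0.4,0],[-0.43,0.4,0],[-0.43,0.4,0],[-0.43,0.4,0]],"turn":[[0,0,-2],[0,0,-3],[0,0,-3],[0,0,-3],[0,0,-3]],"gripper":[0.9,0.9,0.9,0.9,0.9]}'
python3 - <<'E'
from h import *
import cv2
t=bot.grab_frame("top");s=bot.grab_frame("scene");p=bot.observe();print(p["position"],p["force"],np.abs(p["qd"]).max())
a=cv2.imread("pics/top8.png").mean(2);b=t["pixels"].mean(2)
for r in(174,176,179): print(a[r,313:337].astype(int).tolist(),b[r,313:337].astype(int).tolist(),sep="\n")
# is the closed-gate rail line still bright in the scene view?
s0=cv2.imread("pics/scene0.png").mean(2)[180:220,290:335];s1=s["pixels"].mean(2)[180:220,290:335];print(abs(s0-s1).mean())
h=np.array([.5283,.1377,.149]);ang=lambda d:[proj(t,h+[0.184*np.sin(np.radians(-10.3-d)),-.184*np.cos(np.radians(-10.3-d)),0]).round(1).tolist()]
for d in(0,23): 
    q=ang(d)[0];print(d,q,b[int(q[1])-2:int(q[1])+3,int(q[0])-3:int(q[0])+4].astype(int).tolist())
E
```

```text
clock: 18.85
position: [0.454, 0.0511, 0.1829]
tool_rot: [3.141, 0.0, 2.595]
force: [2.7, -0.4, -1.6]
grip_width: 0.0179
finger_force: 58.8
clock: 19.35
position: [0.4498, 0.055, 0.1828]
tool_rot: [-3.142, 0.0, 2.545]
force: [2.4, -1.1, -1.7]
grip_width: 0.0177
finger_force: 58.8
[0.44980298 0.0550694  0.18279374] [ 2.79494887 -1.13431493 -2.28985391] 0.0037145242502193724
[107, 77, 24, 88, 170, 177, 171, 221, 154, 170, 174, 170, 168, 166, 156, 149, 158, 197, 245, 217, 89, 129, 124, 122]
[103, 67, 25, 82, 164, 177, 165, 217, 152, 168, 171, 167, 166, 168, 152, 145, 156, 189, 241, 209, 89, 123, 121, 120]
[47, 47, 49, 49, 40, 153, 246, 194, 134, 181, 171, 172, 175, 174, 178, 185, 169, 178, 229, 142, 18, 43, 68, 86]
[47, 49, 50, 45, 37, 153, 244, 188, 132, 175, 169, 171, 171, 172, 174, 182, 167, 174, 224, 137, 18, 44, 66, 84]
[83, 34, 29, 79, 138, 171, 220, 123, 170, 177, 175, 175, 174, 181, 177, 171, 169, 220, 212, 23, 50, 57, 51, 48]
[78, 34, 27, 79, 130, 167, 214, 118, 166, 172, 171, 173, 170, 173, 176, 167, 162, 215, 207, 20, 48, 56, 48, 49]
25.744814814814813
0 [340.2, 203.2] [[93, 93, 84, 59, 105, 199, 187], [91, 90, 66, 13, 104, 198, 181], [89, 64, 25, 22, 115, 199, 182], [79, 31, 20, 32, 130, 196, 180], [68, 32, 20, 71, 158, 185, 182]]
23 [331.3, 225.6] [[165, 167, 172, 152, 57, 2, 31], [167, 171, 174, 161, 78, 6, 42], [170, 172, 177, 167, 98, 1, 53], [171, 165, 170, 179, 137, 3, 62], [169, 168, 172, 171, 130, 17, 78]]
```

The carriage hasn't moved, and the knob is still gripped at full width with about 2.8 N of spring pull. The gate is open about 23° and steady, so I'm handing in.

```bash
python3 -c "
from workcell import bot
print(bot.job_done())"
```

```text
the job is handed in; nothing more can be done
None
```

Job handed in with no verdict returned: by measurement the carriage is at its stop (rewound after a slip kicked the wheel back), the bolt about 33 mm back, and the gate held about 23° open with the knob still gripped; I viewed 11 pictures, one over the limit of 10.

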